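# Clamp a tube rack in the mixer with its eccentric knob

### The job

Swing the tube mixer's clear hood up past its spring's tipping point so that it stays fully open, set the tube rack from the bench upright on the mixer's platform, between the sprung fence and the eccentric, and turn the eccentric's knob clockwise until its lobe bears firmly on the rack and visibly pushes the fence back. Let go, and leave the rack clamped and the hood open, ready for pipetting; do not knock over or shift the other things on the bench.

Things in the scene. Friction and masses are not known exactly. Their poses are not given: they have to be found in the camera images.
- mixer: Bench tube mixer: white base 200 (x) x 180 (y) x 40 mm high under a clear hood; fixed, its place and yaw (within 0.25 rad) vary. Origin: centre of the underside; control panel at -x, hood hinge at +y. On its top, the platform (z = 40 mm): sprung fence on the +y side, end stops 12 mm high (inner faces x = -70 and +70 mm), eccentric clamp on the -y side (axis x = -40, y = -17 mm).
- bay (a point): Middle of the rack's place, on the platform (mixer frame x = 0, y = 33, z = 40 mm; axes as the mixer's). The rack's 120 mm length goes along the mixer's x, either way round. In y the bay runs from the eccentric to the fence's face at +33 mm from this point: the 56 mm rack plus 9 to 11 mm of play while the eccentric's angle A is below 0.6.
- hood (a joint): Hood hinge, rad: 0 shut, 1.75 fully open (stop). An over-centre spring pulls it shut below about 1.0 and swings it to the open stop by itself beyond. It starts shut; up to about 5 N at the bar lifts it.
- hood_hinge (a point): Middle of the hood's hinge line, which runs along the mixer's x at y = +90, z = 40 mm of the mixer. The hood turns about it: its -y edge rises and goes over to +y.
- hood_bar (a point): Middle of the hood's bar handle: round steel bar 10 mm thick, 100 mm long, along the mixer's x, its centre 45 mm off the hood's -y wall. Hood shut, it lies 225 mm to -y of and 85 mm above the hinge line, 125 mm above the bench; the shut hood (200 x 180 mm) tops out 137 mm above the bench. Axes turn with the hood.
- cam: The eccentric clamp: aluminium disc of 52 mm diameter, 14 mm high, on the platform, with the knob above. Origin on the turning axis at platform height; the disc's centre (the lobe) lies 10 mm off, toward its -y. Its angle A is its yaw against the mixer, counted clockwise from above: at A = 0 the lobe points to the mixer's -y, away from the bay; range -0.3 to 2.8 rad.
- knob_grip (a point): Middle of the eccentric's bar-shaped knob, on its axis, 111 mm above the bench: black bar 44 mm long, 12 mm thick, 26 mm high (98 to 124 mm above the bench), on a 16 mm stem; bar along y, axes as body cam's. A starts at 0 to 0.6 rad; friction 0.15 Nm, stays where left. Rim reach to the fence: 26 - 10 cos(A) mm from the axis. On the rack in place it begins to press at about A = 1.7, the fence is well pushed back from 2.1 on, and 2.8 does no harm.
- fence (a joint): Travel of the sprung fence (m): 0 at rest, up to 0.010 pushed back to the mixer's +y; preload 2.4 N, 1.2 N per mm. The fence is a bar 110 mm long and 14 mm high, its face at y = +66 mm of the mixer when at rest.
- rack: The same white tube rack; origin at the centre of its underside.
- rack_center (a point): Centre of the white tube rack, half-way up: solid block 120 (x) x 56 (y) x 48 mm high, with small tube caps 6 mm high on top, about 0.22 kg. It stands upright on the bench to the right, at any yaw; grasp it across its 56 mm width, high on its sides (fence and eccentric are 14 mm high).
- tube_stand: Bystander: small white stand 90 x 50 x 22 mm with two rows of tubes up to 72 mm high; near the rack. Origin at the underside.
- beaker: Bystander: clear beaker, 60 mm diameter, 60 mm high; near the rack. Origin at the underside.
- marker: Bystander: marker pen 130 mm long and 12 mm thick, lying between the robot and the mixer.
- dropper: Bystander: white dropper bottle, 26 mm diameter, 60 mm high, standing beyond the mixer.
- tip_box: Bystander: tip box 120 x 80 x 69 mm, on the left near the robot.
- wipes: Bystander: wipes canister, 84 mm diameter, 200 mm high, on the left beyond where the open hood comes.
Not all that is in view belongs to the job. Leave any orange or red look-alike of the rack alone.

How it is judged (in metres and radians):
On the way, in this order (a step that is already met when the one before it is completed fails the run):
1. the hood is swung open (value of joint hood above 1.6 rad), for 0.2 s.
2. the rack stands in the bay, let go (z of rack_center in the frame of bay between 0.02 and 0.028 m and x of rack_center in the frame of bay between -0.02 and 0.02 m and y of rack_center in the frame of bay between -0.012 and 0.018 m and angle between rack's own z axis and vertical below 0.1 rad and contact force between the fingers and rack below 0.1 N and value of joint hood above 1.6 rad), for 0.2 s.
3. the eccentric's lobe bears on the rack and presses it into the fence (z of rack_center in the frame of bay between 0.02 and 0.028 m and x of rack_center in the frame of bay between -0.02 and 0.02 m and y of rack_center in the frame of bay between -0.012 and 0.018 m and angle between rack's own z axis and vertical below 0.1 rad and contact force between cam and rack above 2 N and value of joint fence above 0.0015 m), for 0.2 s.
At the end, for the whole second after the job is handed in: The hood is open beyond 1.6 rad; the rack stands upright (within 0.1 rad) on the platform in the bay, its centre within 20 mm lengthwise of the bay's middle, at rest; the eccentric's lobe bears on it with more than 2 N and the fence is pushed back more than 1.5 mm (all of step 3 and value of joint hood above 1.6 rad and linear speed of rack below 0.02 m/s); the robot touches nothing.
It fails at once if the rack is tipped over (angle between rack's own z axis and vertical above 0.6 rad).
It fails at once if a thing standing near the rack or the mixer (tube stand, beaker, dropper bottle, marker) is shifted more than 30 mm (distance of any of tube_stand, beaker, marker, dropper from where it was at the start of the episode above 0.03 m).
It fails at once if the tip box or the wipes canister is shifted more than 30 mm (distance of any of tip_box, wipes from where it was at the start of the episode above 0.03 m).
It fails at once if a standing bystander is tipped over (angle between any of tube_stand, beaker, dropper, tip_box, wipes's own z axis and vertical above 0.5 rad).
It also fails if it takes over 72 s, if anything falls off the work surface, if the arm or the gripper's body presses on something with over 40 N, if the wrist force passes 120 N, or if a joint passes its speed limit or range.

### The arm

A 6-joint arm with a two-finger parallel gripper is mounted at the origin on the work surface. World frame = base frame: x ahead of the robot, y to its left, z up, the work surface at z = 0. Lengths are in m, angles in degrees, forces in N, time in s.
With the tool pointing down it reaches from about 0.4 to 0.825 m from the base axis. Payload 7 kg.
Tool frame: the origin (TCP) lies midway between the tips of the shut fingers; the grasp point (between the pads) lies 19 mm behind it; z points along the fingers, y is the line along which they close (so a half turn about z gives the same grasp; the last joint's range is limited). The gripper opens to 88 mm and grips with 3 to 60 N. Pads are 19 mm wide; open, the fingers measure 130 mm over their backs; the gripper's body (78 mm by 193 mm) begins 47 mm behind the grasp point.
Start: joints at [-50.3, 20.546, 0.682, 0, -70.136, -16.507], TCP at [0.266, -0.62, 0.227] pointing down, gripper open.
Joint ranges: [-176.03, 176.03], [-82.01, 121.73], [-58.28, 71.71], [-173.87, 95.51], [-174.79, -0.11], [-173.66, 173.66]. Speed limits (degrees/s): [136.94, 136.94, 172.46, 180, 180, 180].

### API

Orientations are given as [roll, pitch, yaw] about the fixed x, y, z axes, in that order (R = Rz(yaw) Ry(pitch) Rx(roll)).
In Python, from plant import r, eyes, workorder gives the robot as it stands.
- The arm moves only by the tool step_arm, never from a script. Its argument "plan" is a list of rows, each a list of 5 numbers: the shift along the tool's x, y, z each as a share of 25 cm, from -1 to 1, then the turn about the tool's z as a share of 60 degrees, from -1 to 1, then the finger opening in mm, from 0 to 87.6. In form: [[x, y, z, turn, jaw], ...]. A call has 1 to 12 rows; each row is the pose to reach, as a shift and turn from the pose commanded when the call began, along the tool's axes at that moment; what a row does not reach only later rows make up. A row lasts 1/12 s, in which the tool goes at most 41.7 mm and 7.16 degrees, less where a joint would pass 70% of its speed; a pose out of reach is approached as far as the arm can. A call with a number of a shift or a turn outside -1 to 1 is refused whole. A call with a gripper value outside its range is refused whole. The fingers move at their own pace and stop on an object; "newtons" is the grip in N (left out, the last holds). Time passes only in rows, so rows that repeat a pose let the fingers close. It gives the time, the measured TCP pose, the force, the opening and the grip force at its end, in the units of the state.
- r.get_state(): the state, without advancing time (a new reading comes with each control period).
- eyes.capture(name): name is "scene" or "top" or "wrist"; returns the picture (480x640x3 uint8, red, green, blue); there is no depth.
- eyes.camera_model(name): a dict with "fov_y" (degrees; the focal length in pixels is half the picture's height over the tangent of half this angle, whatever the lens; pixels are square), "cx", "cy" (the principal point, pixels), "k1" (the pictures are not rectified: a ray, as slopes to the right and down, at radius r is drawn at 1 + k1 r^2 times it, then the intrinsics apply), "world_to_cam" (4x4, takes a point from world to camera coordinates); the wrist camera has in their place "hand_eye" (4x4, takes a point from camera to tool coordinates, whose origin is the TCP and whose axes are the flange's). Camera axes: x right, y up, looking along -z (the intrinsics and any distortion apply to the point x, -y, -z); pixel columns grow to the right and rows downward; lengths in m; the calibration is good to about 2 mm. A picture is of the moment at which its call begins: read the wrist's pose just before it. camera_model takes no time and is no camera call.
- workorder.close_job(): hands the job in; it is judged then, once.
The state is a dict: "time_s": time; "joints": joint angles; "qd": joint speeds; "joint_torque": joint torques, N m; "tcp_pos": TCP position; "eef_rot": TCP orientation; "contact_force": force on the tool from outside, world axes, zero at the start; "moment": the same for the moment, N m; "gripper_width": finger opening in m; "gripper_force": force on a finger pad.
Only numpy, scipy, OpenCV 4.12 (cv2) and the standard library are available. Lean on these libraries where they do the work, as an engineer would, in place of code of your own. Each camera call takes 0.05 s, during which the arm holds its last target. There are 200 camera calls.

## Working session

There is one attempt and no reset: what is moved stays moved. The work goes in short steps, Python scripts to look and compute and a tool call to move; the robot and the scene stay as the last step left them, time stands still between calls to the robot, and variables do not carry over. Pictures are saved under pics/ and viewed, at most 10 in all, crops included, and the job is handed in when it is done.

Besides the shell and the picture viewer there is one more tool, called after "Emit:" by a JSON object that holds its "name" and its "arguments". step_arm: Moves the arm, as the interface text tells. Its arguments: {"type":"object","properties":{"plan":{"type":"array"},"newtons":{"type":"number"}},"required":["plan"]}

```bash
mkdir -p pics; ls; cat > h.py <<'E'
import numpy as np, cv2
from plant import r, eyes, workorder
from scipy.spatial.transform import Rotation as R
def cap(name,fn):
    im=eyes.capture(name); cv2.imwrite('pics/'+fn,im[:,:,::-1]); return im
def K(m):
    f=240/np.tan(np.radians(m['fov_y']/2)); return f
E
python3 - <<'E'
from h import *
s=r.get_state()
print({k:np.round(v,3) for k,v in s.items()})
for n in ('scene','top','wrist'):
    cap(n,n+'0.png'); m=eyes.camera_model(n); print(n,{k:np.round(v,4).tolist() for k,v in m.items()})
a=cv2.imread('pics/scene0.png');b=cv2.imread('pics/top0.png')
E
```

```text
pics
{'time_s': np.float64(0.0), 'joints': array([-5.0301e+01,  2.0591e+01,  6.3300e-01, -2.0000e-02, -7.0134e+01,
       -1.6508e+01]), 'qd': array([-0.003, -0.016,  0.061,  0.02 , -0.041,  0.004]), 'joint_torque': array([ 1.0000e-03, -5.8272e+01,  2.9305e+01,  6.9970e+00,  7.0000e-03,
       -0.0000e+00]), 'tcp_pos': array([ 0.266, -0.62 ,  0.226]), 'eef_rot': array([ 1.79906e+02, -8.00000e-03, -1.56815e+02]), 'contact_force': array([ 0.282, -0.357, -0.686]), 'moment': array([-0.013, -0.056,  0.01 ]), 'gripper_force': np.float64(0.0), 'gripper_width': np.float64(0.087)}
scene {'fov_y': 52.5678, 'cx': 320.8338, 'cy': 237.3107, 'k1': -0.0906, 'world_to_cam': [[0.465, 0.8853, -0.004, -0.2026], [-0.6239, 0.3309, 0.708, 0.2638], [0.6281, -0.3268, 0.7062, -1.6462], [0.0, 0.0, 0.0, 1.0]]}
top {'fov_y': 47.2357, 'cx': 316.514, 'cy': 236.4647, 'k1': 0.0067, 'world_to_cam': [[-0.0164, -0.9999, 0.0017, -0.0281], [0.9944, -0.0162, 0.1047, -0.5292], [-0.1047, 0.0034, 0.9945, -1.5565], [0.0, 0.0, 0.0, 1.0]]}
wrist {'fov_y': 70.0563, 'cx': 318.4526, 'cy': 241.6614, 'k1': -0.0097, 'hand_eye': [[0.0002, 0.9654, 0.2607, 0.0698], [1.0, -0.0004, 0.0008, 0.0005], [0.0008, 0.2607, -0.9654, -0.1581], [0.0, 0.0, 0.0, 1.0]]}
```

View pics/scene0.png

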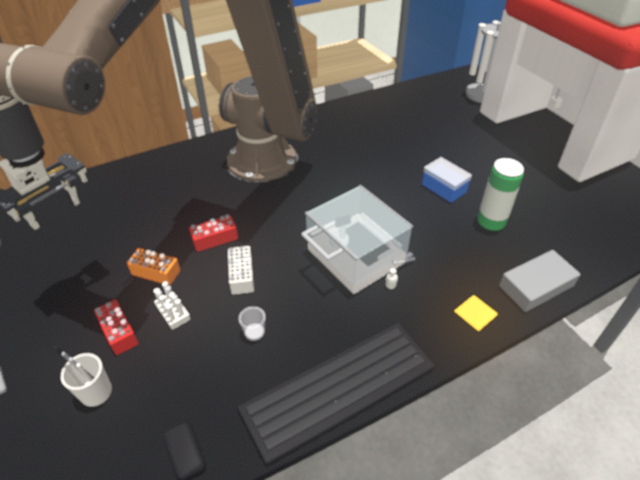

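View pics/top0.png

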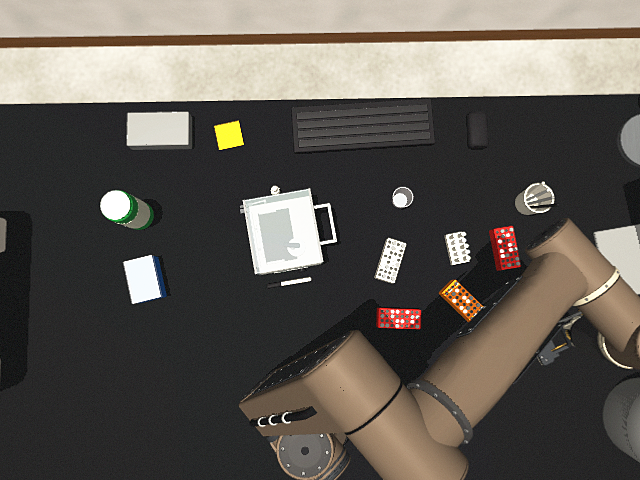

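The scene view shows the mixer at (358,240), its bar at (322,243), the white rack at (240,270), the tube stand at (172,306) and the beaker at (252,323). The top view shows the mixer at (285,232), its bar at (333,224), the rack at (391,260) and the marker at (296,282).

```bash
python3 - <<'E'
import cv2
a=cv2.imread('pics/top0.png')[180:300,230:430];b=cv2.imread('pics/scene0.png')[180:300,220:420]
cv2.imwrite('pics/c_top.png',cv2.resize(a,None,fx=4,fy=4,interpolation=cv2.INTER_CUBIC))
cv2.imwrite('pics/c_sc.png',cv2.resize(b,None,fx=4,fy=4,interpolation=cv2.INTER_CUBIC))
E
```

```text
(no output)
```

View pics/c_top.png

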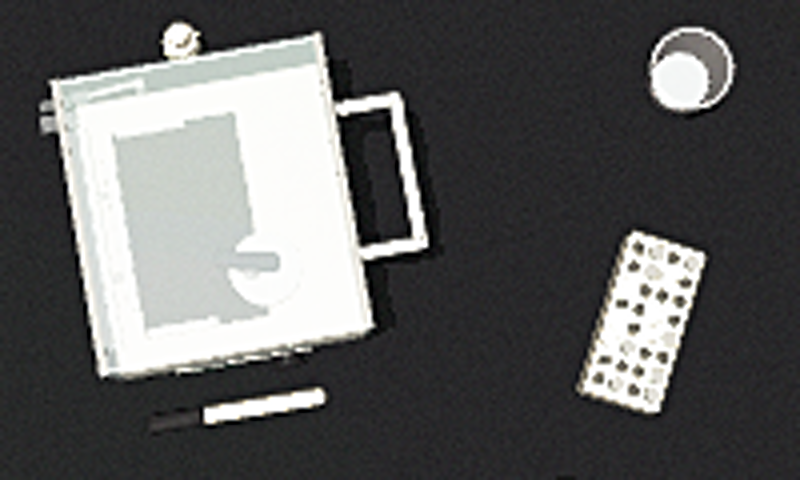

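View pics/c_sc.png

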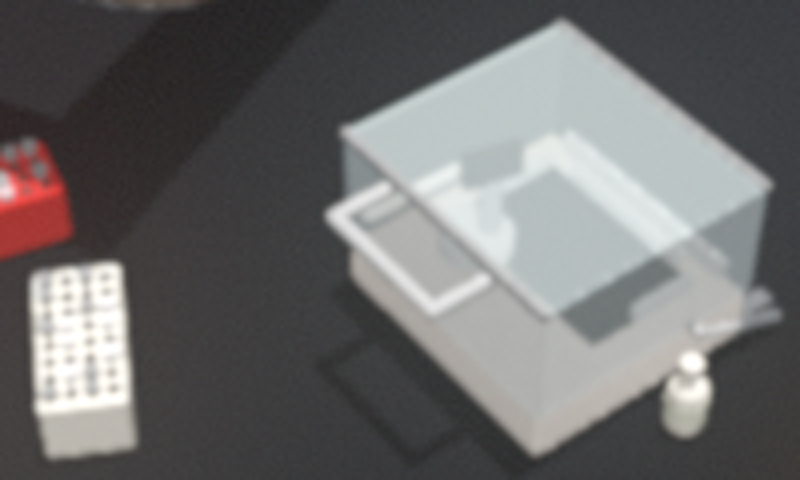

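The crops give the hood's four top corners, the bar corners and the rack's top corners in both views. I'll triangulate those.

```bash
cat >> h.py <<'E'
def ray(n,px):
    m=eyes.camera_model(n);f=K(m);p=np.array([(px[0]-m['cx'])/f,(px[1]-m['cy'])/f])
    u=p.copy()
    for _ in range(20): u=p/(1+m['k1']*(u@u))
    d=np.array([u[0],-u[1],-1.])
    if n=='wrist':
        s=r.get_state();T=np.eye(4);T[:3,:3]=R.from_euler('xyz',s['eef_rot'],degrees=True).as_matrix();T[:3,3]=s['tcp_pos'];T=T@m['hand_eye']
    else: T=np.linalg.inv(m['world_to_cam'])
    d=T[:3,:3]@d; return T[:3,3],d/np.linalg.norm(d)
def tri(rays):
    A=0;b=0
    for o,d in rays:
        P=np.eye(3)-np.outer(d,d);A=A+P;b=b+P@o
    x=np.linalg.solve(A,b);return x,max(np.linalg.norm((np.eye(3)-np.outer(d,d))@(x-o)) for o,d in rays)
def onz(ry,z): o,d=ry;return o+d*(z-o[2])/d[2]
E
python3 - <<'E'
from h import *
t=lambda c:(230+c[0]/4-.375,180+c[1]/4-.375)
s=lambda c:(220+c[0]/4-.375,180+c[1]/4-.375)
P={'bar_far':((397,100),(437,308)),'bar_near':((420,247),(335,215)),
'h f+':((50,82),(770,185)),'h f-':((320,35),(548,318)),'h n-':((372,328),(342,130)),'h n+':((103,377),(565,20)),
'r f+':((632,230),(132,402)),'r f-':((705,255),(38,410)),'r n-':((660,413),(32,270)),'r n+':((580,393),(120,265))}
X={}
for k,(a,b) in P.items():
    x,e=tri([ray('top',t(a)),ray('scene',s(b))]);X[k]=x;print(k,x.round(4),round(e,4))
def yaw(v):return np.degrees(np.arctan2(v[1],v[0]))
print('hood yaw',yaw(X['h f+']-X['h n+']),yaw(X['h f-']-X['h n-']),yaw(X['bar_far']-X['bar_near']),yaw(X['h n+']-X['h n-'])-90)
c=sum(X[k] for k in X if k[0]=='h')/4;print('hood c',c)
print('rack c',sum(X[k] for k in X if k[0]=='r')/4,yaw(X['r f+']-X['r n+']),yaw(X['r f-']-X['r n-']),yaw(X['r n+']-X['r n-'])-90)
print('barmid',(X['bar_far']+X['bar_near'])/2)
print('rack z.05',np.mean([onz(ray('top',t(P[k][0])),.05) for k in P if k[0]=='r'],0))
E
```

```text
bar_far [ 0.6055 -0.0695  0.1285] 0.0021
bar_near [ 0.5044 -0.085   0.1254] 0.0002
h f+ [0.6191 0.1629 0.1373] 0.0002
h f- [ 0.6494 -0.0187  0.1361] 0.0014
h n- [ 0.4491 -0.0518  0.1388] 0.0002
h n+ [0.4204 0.1298 0.1402] 0.0021
r f+ [ 0.5218 -0.2382  0.0479] 0.0012
r f- [ 0.5024 -0.2911  0.049 ] 0.0007
r n- [ 0.391  -0.2543  0.0542] 0.0001
r n+ [ 0.4063 -0.1991  0.0461] 0.0002
hood yaw 9.458548904840866 9.397005109902967 8.698697624510483 8.967845616238094
hood c [0.5345179  0.05555186 0.13810541]
rack c [ 0.45537638 -0.24568035  0.04931007] -18.708703345655383 -18.287491734265263 -15.434785604397845
barmid [ 0.55494171 -0.0772748   0.12696351]
rack z.05 [ 0.45523917 -0.24574279  0.05      ]
```

Heights agree with the task text: the bar at about 0.127 m and the hood top at about 0.138 m. The mixer is at (0.5345, 0.0555) with yaw about 9.2°. I'll move towards the bar.

Emit:
{"name": "step_arm", "arguments": {"plan": [[-0.96,0.77,0,0.233,87],[-0.96,0.77,0,0.233,87],[-0.96,0.77,0,0.233,60],[-0.96,0.77,0,0.233,50],[-0.96,0.77,0,0.233,40],[-0.96,0.77,0,0.233,32],[-0.96,0.77,0,0.233,28],[-0.96,0.77,0,0.233,28],[-0.96,0.77,0,0.233,28],[-0.96,0.77,0,0.233,28]]}}

```text
time_s: 0.98
tcp_pos: [0.4111, -0.3479, 0.2267]
eef_rot: [-180.0, 0.0, -170.6]
contact_force: [0.8, -0.3, 0.4]
gripper_width: 0.0392
gripper_force: 0.0
```

```bash
cat >> h.py <<'E'
def go(x,y,z,yaw=None):
    s=r.get_state();Rm=R.from_euler('xyz',s['eef_rot'],degrees=True).as_matrix()
    d=Rm.T@(np.array([x,y,z])-s['tcp_pos'])
    t=0 if yaw is None else -((yaw-s['eef_rot'][2]+180)%360-180)
    print('at',s['tcp_pos'].round(4),s['eef_rot'].round(2),'t',round(float(s['time_s']),2),'F',s['contact_force'].round(1),'w',round(float(s['gripper_width']),4),'->',(d/.25).round(4),round(t/60,4))
YAW=9.2;C=np.array([.5345,.0555])
def mx(x,y): a=np.radians(YAW);return C+np.array([[np.cos(a),-np.sin(a)],[np.sin(a),np.cos(a)]])@[x,y]
def hood(th):
    a=np.radians(20.7)+th;return [*mx(0,.09-.2405*np.cos(a)),.04+.2405*np.sin(a)]
E
python3 -c "
from h import *
b=hood(0);print(b);go(b[0],b[1],.19,9.2+180)"
```

```text
[np.float64(0.556079849699465), np.float64(-0.07773801593359209), np.float64(0.12501069992891134)]
at [ 0.4111 -0.3479  0.2267] [-1.8000e+02  1.0000e-02 -1.7064e+02] t 0.98 F [ 0.8 -0.3  0.4] w 0.0392 -> [-0.7479  0.972   0.1467] 0.0027
```

Emit:
{"name": "step_arm", "arguments": {"plan": [[-0.75,0.97,0.147,0,28],[-0.75,0.97,0.147,0,28],[-0.75,0.97,0.147,0,28],[-0.75,0.97,0.147,0,28],[-0.75,0.97,0.147,0,28],[-0.75,0.97,0.147,0,28],[-0.75,0.97,0.147,0,28],[-0.75,0.97,0.147,0,28],[-0.75,0.97,0.147,0,28],[-0.75,0.97,0.147,0,28]]}}

```text
time_s: 1.82
tcp_pos: [0.5569, -0.0797, 0.1891]
eef_rot: [-180.0, -0.1, -170.7]
contact_force: [0.5, -1.1, 0.7]
gripper_width: 0.0281
gripper_force: 0.0
```

```bash
python3 -c "
from h import *
b=hood(0);go(b[0],b[1],b[2]-.017,9.2+180);cap('wrist','w1.png')"
```

```text
at [ 0.5569 -0.0797  0.1891] [-1.7999e+02 -9.0000e-02 -1.7075e+02] t 1.82 F [ 0.5 -1.1  0.7] w 0.0281 -> [0.0014 0.0083 0.3242] 0.0009
```

View pics/w1.png

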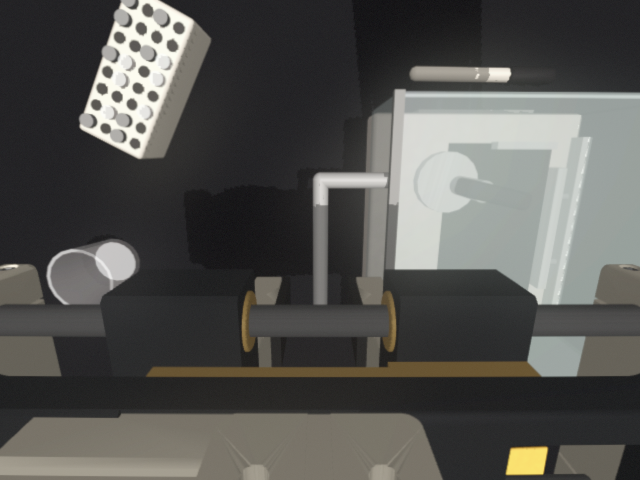

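The bar (column 320) lies centred between the fingers (270–365). I'll descend and grip it.

Emit:
{"name": "step_arm", "arguments": {"plan": [[0,0.008,0.1,0,28],[0,0.008,0.2,0,28],[0,0.008,0.3,0,28],[0,0.008,0.328,0,28],[0,0.008,0.328,0,5],[0,0.008,0.328,0,5],[0,0.008,0.328,0,5],[0,0.008,0.328,0,5],[0,0.008,0.328,0,5],[0,0.008,0.328,0,5]], "newtons": 25}}

```text
time_s: 2.7
tcp_pos: [0.5576, -0.0783, 0.1095]
eef_rot: [-179.9, 0.1, -170.8]
contact_force: [1.2, -5.1, 3.5]
gripper_width: 0.0091
gripper_force: 25.0
```

```bash
python3 -c "
from h import *
s=r.get_state();print(s['gripper_force'])
b=hood(0);go(*b)
o=np.array(s['tcp_pos'])-b; Rm=R.from_euler('xyz',s['eef_rot'],degrees=True).as_matrix()
for th in np.arange(.1,1.71,.1): print(round(th,2),(Rm.T@(np.array(hood(th))-b)/.25).round(3))
"
```

```text
25.000523328781128
at [ 0.5576 -0.0783  0.1095] [-1.7993e+02  1.5000e-01 -1.7076e+02] t 2.7 F [ 1.2 -5.1  3.5] w 0.0091 -> [ 0.0057  0.0031 -0.062 ] 0.0
0.1 [-0.     0.038 -0.088]
0.2 [-0.001  0.085 -0.172]
0.3 [-0.001  0.14  -0.251]
0.4 [-0.001  0.203 -0.324]
0.5 [-0.001  0.273 -0.39 ]
0.6 [-0.001  0.349 -0.449]
0.7 [-0.002  0.43  -0.5  ]
0.8 [-0.002  0.516 -0.543]
0.9 [-0.002  0.606 -0.577]
1.0 [-0.002  0.699 -0.602]
1.1 [-0.002  0.794 -0.617]
1.2 [-0.002  0.89  -0.623]
1.3 [-0.002  0.986 -0.619]
1.4 [-0.002  1.081 -0.606]
1.5 [-0.002  1.175 -0.583]
1.6 [-0.002  1.265 -0.551]
1.7 [-0.002  1.352 -0.51 ]
```

Emit:
{"name": "step_arm", "arguments": {"plan": [[0,0.038,-0.088,0,5],[0,0.085,-0.172,0,5],[0,0.14,-0.251,0,5],[0,0.203,-0.324,0,5],[0,0.273,-0.39,0,5],[0,0.349,-0.449,0,5],[0,0.43,-0.5,0,5],[0,0.516,-0.543,0,5],[0,0.606,-0.577,0,5],[0,0.699,-0.602,0,5],[0,0.794,-0.617,0,5],[0,0.794,-0.617,0,5]]}}

```text
time_s: 3.7
tcp_pos: [0.5255, 0.1214, 0.2653]
eef_rot: [179.9, 0.3, -170.6]
contact_force: [-0.4, -1.6, 10.1]
gripper_width: 0.009
gripper_force: 25.0
```

```bash
python3 -c "
from h import *
go(*hood(1.1))"
```

```text
at [0.5255 0.1214 0.2653] [ 179.92    0.29 -170.64] t 3.7 F [-0.4 -1.6 10.1] w 0.009 -> [ 0.0063 -0.011  -0.0551] 0.0
```

Emit:
{"name": "step_arm", "arguments": {"plan": [[0,0.096,-0.006,0,5],[0,0.192,-0.002,0,5],[0,0.287,0.011,0,5],[0,0.381,0.034,0,5],[0,0.471,0.066,0,5],[0,0.471,0.066,0,30],[0,0.471,0.066,0,30],[0,0.471,0.066,0,30],[0,0.471,-0.05,0,30],[0,0.471,-0.2,0,30],[0,0.471,-0.3,0,30],[0,0.471,-0.3,0,30]]}}

```text
time_s: 4.7
tcp_pos: [0.5079, 0.2344, 0.344]
eef_rot: [179.8, 0.5, -170.8]
contact_force: [0.7, 0.2, 1.0]
gripper_width: 0.0299
gripper_force: 0.0
```

```bash
python3 -c "
from h import *
go(.4552,-.2457,.2,162)
im=cap('scene','s2.png');cap('top','t2.png')
a=im[60:300,200:520];b=cv2.resize(cv2.imread('pics/t2.png')[150:310,210:450],None,fx=2.5,fy=2.5)
a=cv2.resize(a[:,:,::-1],None,fx=1.25,fy=1.25)
o=np.zeros((400,800+200,3),np.uint8)
o[:300,:400]=a;o[:400,400:1000]=b
cv2.imwrite('pics/c2.png',cv2.resize(o,(800,320)))"
```

```text
at [0.5079 0.2344 0.344 ] [ 179.82    0.5  -170.82] t 4.7 F [0.7 0.2 1. ] w 0.0299 -> [ 0.5196 -1.8639  0.5654] 0.4531
```

View pics/c2.png

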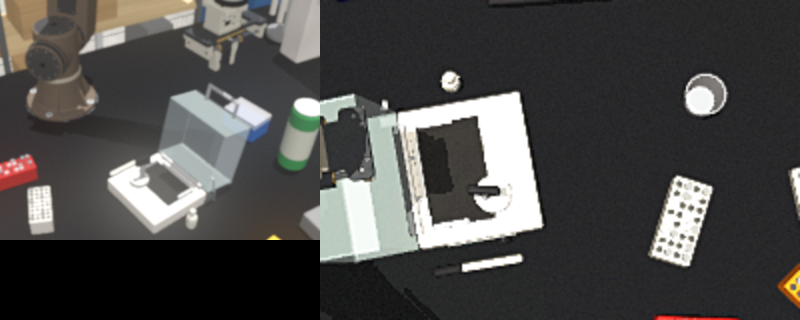

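The hood is fully open (scene view), leaving the mixer platform and the knob (about crop (484,190)) uncovered. I'll look from straight above on the way to the rack.

Emit:
{"name": "step_arm", "arguments": {"plan": [[-0.04,-0.8,0,0,60],[-0.04,-0.8,0,0,80],[-0.04,-0.8,0,0,84],[-0.04,-0.8,0,0,84],[-0.04,-0.8,0,0,84],[-0.04,-0.8,0,0,84],[-0.04,-0.8,0,0,84],[-0.04,-0.8,0,0,84]]}}

```text
time_s: 5.47
tcp_pos: [0.5473, 0.0382, 0.3364]
eef_rot: [180.0, -0.1, -170.9]
contact_force: [-0.5, 0.8, -0.6]
gripper_width: 0.0774
gripper_force: 0.0
```

```bash
python3 -c "
from h import *
go(.4552,-.2457,.2,162)
s=r.get_state();cap('wrist','w3.png');np.save('w3.npy',np.r_[s['tcp_pos'],s['eef_rot']])
cv2.imwrite('pics/w3b.png',cv2.resize(cv2.imread('pics/w3.png')[:400],(800,500)))"
```

```text
at [0.5473 0.0382 0.3364] [ 1.8000e+02 -8.0000e-02 -1.7088e+02] t 5.47 F [-0.5  0.8 -0.6] w 0.0774 -> [ 0.543  -1.0628  0.5462] 0.4521
```

View pics/w3b.png

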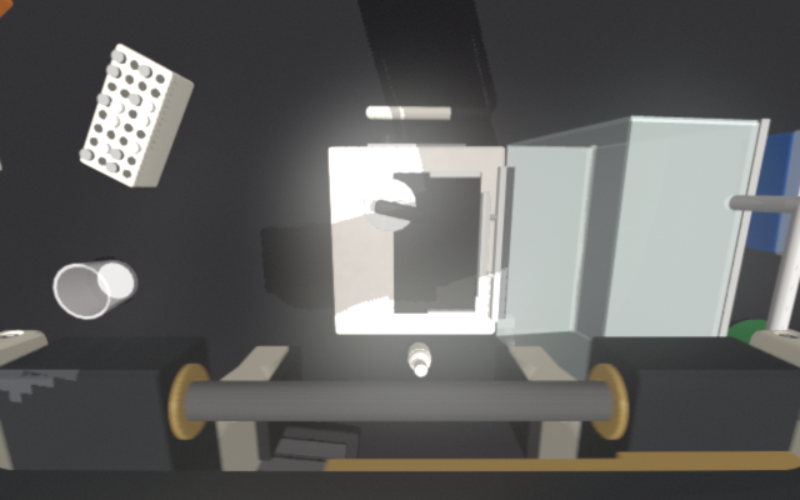

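The base's -y corners are at (330,147) and (337,334). The knob bar runs (373,206)–(415,211).

```bash
python3 - <<'E'
from h import *
w=lambda c:(c[0]/1.25-.1,c[1]/1.25-.1)
a=onz(ray('wrist',w((330,147))),.04);b=onz(ray('wrist',w((337,334))),.04)
print(a,b,np.linalg.norm(b-a),np.degrees(np.arctan2(*(b-a)[1::-1])))
print('expect',mx(-.1,-.09),mx(.1,-.09),'knob',mx(-.04,-.017))
t=lambda c:(210+(c[0]-320)/2,150+c[1]/2)
a=onz(ray('top',t((542,228))),.04);b=onz(ray('top',t((518,92))),.04)
print(a,b)
for q in ((373,206),(415,211)): print(onz(ray('wrist',w(q)),.124))
for q in ((470,187),(500,191)): print('top',onz(ray('top',t(q)),.124))
# rack top corners incl. near ones
c=[onz(ray('wrist',w(q)),.048) for q in ((119,44),(193,83),(134,187),(81,158))]
print(np.round(c,4))
E
```

```text
[ 0.4509883  -0.04586107  0.04      ] [ 0.64682318 -0.0143803   0.04      ] 0.1983490381785304 9.13226203572074
expect [ 0.45017568 -0.04933038] [ 0.64760293 -0.01735415] knob [0.49773253 0.03232344]
[ 0.4483324  -0.04820154  0.04      ] [ 0.64519471 -0.01696421  0.04      ]
[0.49716002 0.0094198  0.124     ]
[0.49555981 0.04521254 0.124     ]
top [0.50081979 0.04915982 0.124     ]
top [0.49472549 0.00864538 0.124     ]
[[ 0.3919 -0.251   0.048 ]
 [ 0.4147 -0.1807  0.048 ]
 [ 0.5208 -0.2362  0.048 ]
 [ 0.5008 -0.2889  0.048 ]]
```

Emit:
{"name": "step_arm", "arguments": {"plan": [[0.25,-0.5,0.2,0.2,84],[0.5,-0.95,0.5,0.462,86],[0.5,-0.95,0.5,0.462,86],[0.5,-0.95,0.5,0.462,86],[0.5,-0.95,0.5,0.462,86],[0.5,-0.95,0.5,0.462,86],[0.5,-0.95,0.5,0.462,86],[0.5,-0.95,0.5,0.462,86],[0.5,-0.95,0.5,0.462,86],[0.5,-0.95,0.5,0.462,86],[0.5,-0.95,0.5,0.462,86]]}}

```text
time_s: 6.43
tcp_pos: [0.4635, -0.2146, 0.2128]
eef_rot: [180.0, 0.1, 161.6]
contact_force: [-0.1, 1.2, -0.2]
gripper_width: 0.0859
gripper_force: 0.0
```

```bash
python3 -c "
from h import *
go(.463,-.248,.10,161.4);cap('wrist','w4.png')"
```

```text
at [ 0.4635 -0.2146  0.2128] [1.7999e+02 7.0000e-02 1.6159e+02] t 6.43 F [-0.1  1.2 -0.2] w 0.0859 -> [-0.0398 -0.1276  0.4512] 0.0032
```

Emit:
{"name": "step_arm", "arguments": {"plan": [[-0.04,-0.127,0.1,0,86],[-0.04,-0.127,0.25,0,86],[-0.04,-0.127,0.38,0,86],[-0.04,-0.127,0.5,0,86],[-0.04,-0.127,0.6,0,86],[-0.04,-0.127,0.68,0,86],[-0.04,-0.127,0.743,0,86],[-0.04,-0.127,0.743,0,50],[-0.04,-0.127,0.743,0,50],[-0.04,-0.127,0.743,0,50],[-0.04,-0.127,0.743,0,50],[-0.04,-0.127,0.743,0,50]], "newtons": 25}}

```text
time_s: 7.48
tcp_pos: [0.4629, -0.2489, 0.0277]
eef_rot: [180.0, 0.1, 161.5]
contact_force: [-0.7, -0.9, 0.1]
gripper_width: 0.058
gripper_force: 0.0
```

```bash
python3 -c "
from h import *
s=r.get_state();print(s['gripper_force']);go(.463,-.248,.027)"
```

```text
0.01911057159304619
at [ 0.4629 -0.2489  0.0277] [1.7998e+02 1.5000e-01 1.6152e+02] t 7.48 F [-0.7 -0.9  0.1] w 0.058 -> [0.0009 0.0035 0.0026] 0.0
```

Nearly closed. I'll finish the grip, then lift.

Emit:
{"name": "step_arm", "arguments": {"plan": [[0,0,0,0,50],[0,0,0,0,50],[0,0,0,0,50],[0,0,-0.15,0,50],[0,0,-0.3,0,50],[0,0,-0.45,0,50],[0,0,-0.6,0,50],[0,0,-0.75,0,50],[0,0,-0.8,0,50],[0,0,-0.8,0,50]], "newtons": 25}}

```text
time_s: 8.32
tcp_pos: [0.4636, -0.2496, 0.231]
eef_rot: [179.9, 0.5, 161.5]
contact_force: [0.3, -0.1, -1.6]
gripper_width: 0.0558
gripper_force: 25.0
```

```bash
python3 -c "
from h import *
s=r.get_state();print(s['gripper_force'],s['moment']);go(.463,-.248,.027)
im=cap('scene','s5.png')[130:310,160:440,::-1];cv2.imwrite('pics/c5.png',cv2.resize(im,(784,504),interpolation=cv2.INTER_CUBIC))"
```

```text
24.999782145023346 [-0.11140824 -0.08235649 -0.00203692]
at [ 0.4636 -0.2496  0.231 ] [179.95   0.45 161.5 ] t 8.32 F [ 0.3 -0.1 -1.6] w 0.0558 -> [0.0108 0.0045 0.8158] 0.0
```

View pics/c5.png

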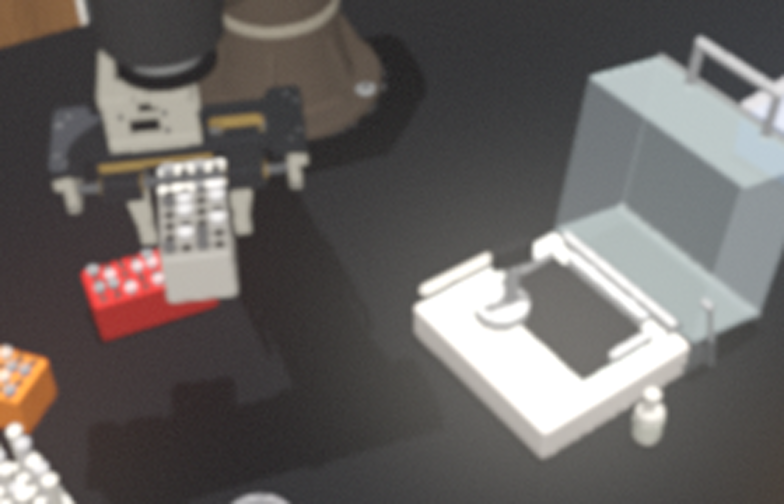

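The rack is held level. I need to know how tall the wide part of the gripper body is, because the open hood's front edge overhangs it. I'll overlay the body box on the image.

```bash
python3 - <<'E'
from h import *
s=r.get_state();Rm=R.from_euler('xyz',s['eef_rot'],degrees=True).as_matrix()
m=eyes.camera_model('scene');f=K(m)
def proj(p):
    q=m['world_to_cam']@np.r_[p,1];u=np.array([q[0],-q[1]])/-q[2];u=u*(1+m['k1']*u@u);return np.array([m['cx'],m['cy']])+f*u
im=cv2.imread('pics/s5.png');S=6;x0,y0=165,125
c=cv2.resize(im[y0:y0+95,x0:x0+115],None,fx=S/1.0,fy=S/1.0,interpolation=cv2.INTER_CUBIC)
c=cv2.resize(c,None,fx=1,fy=1)
for h,col in ((.066,(0,0,255)),(.096,(0,255,0)),(.126,(255,0,0)),(.156,(0,255,255))):
    P=[((proj(s['tcp_pos']+Rm@[x,y,-h])-[x0,y0]+.5)*S).astype(int) for x,y in ((.039,.0965),(.039,-.0965),(-.039,-.0965),(-.039,.0965))]
    cv2.polylines(c,[np.array(P)],True,col,1)
print(c.shape);cv2.imwrite('pics/ov.png',c)
E
```

```text
(570, 690, 3)
```

View pics/ov.png

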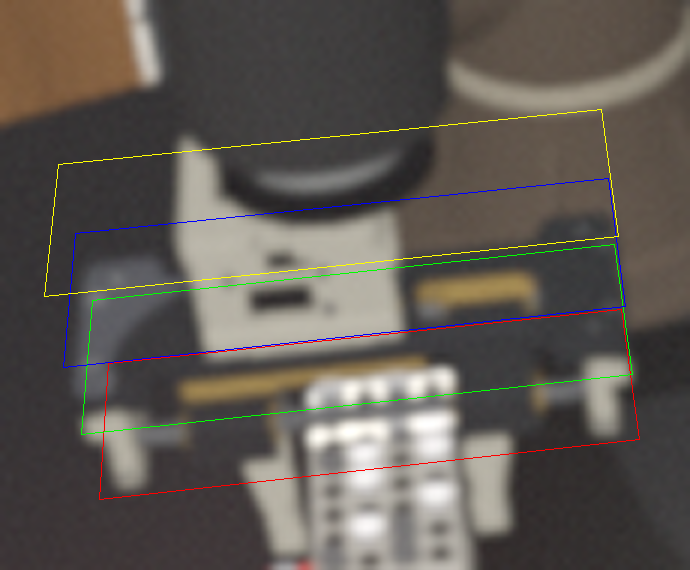

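The wide body spans about 66–115 mm behind the TCP. It therefore fits under the hood's overhanging edge (z≈217 mm) once the rack is lowered to just above the platform. I'll enter offset in +x/-y, lower, then slide into the bay.

```bash
sed -i 's/C=np.array(.*/C=np.array([.534,.0565])/' h.py; python3 -c "
from h import *
go(*mx(.044,.015),.235,189.2)"
```

```text
at [ 0.4624 -0.249   0.2282] [179.94   0.23 161.47] t 8.37 F [-0.3  0.1 -3.6] w 0.0555 -> [-0.0113  1.3849 -0.0256] -0.4621
```

Emit:
{"name": "step_arm", "arguments": {"plan": [[0,0.15,-0.03,-0.1,50],[0,0.28,-0.03,-0.2,50],[0,0.4,-0.03,-0.3,50],[0,0.52,-0.03,-0.4,50],[0,0.64,-0.03,-0.462,50],[0,0.76,-0.03,-0.462,50],[0,0.85,-0.03,-0.462,50],[0,0.9,-0.03,-0.462,50],[0,0.9,-0.03,-0.462,50]]}}

```text
time_s: 9.12
tcp_pos: [0.5331, -0.0338, 0.232]
eef_rot: [180.0, -0.2, -170.7]
contact_force: [-1.2, -1.1, -1.2]
gripper_width: 0.0559
gripper_force: 25.0
```

```bash
python3 -c "
from h import *
go(*mx(.044,.015),.235,189.2)"
```

```text
at [ 0.5331 -0.0338  0.232 ] [ 1.7998e+02 -1.5000e-01 -1.7068e+02] t 9.12 F [-1.2 -1.1 -1.2] w 0.0559 -> [-0.2382  0.4154 -0.0126] 0.002
```

Emit:
{"name": "step_arm", "arguments": {"plan": [[-0.15,0.14,-0.01,0,50],[-0.238,0.28,-0.01,0,50],[-0.238,0.415,-0.01,0,50],[-0.238,0.415,0.05,0,50],[-0.238,0.415,0.15,0,50],[-0.238,0.415,0.25,0,50],[-0.238,0.415,0.35,0,50],[-0.238,0.415,0.45,0,50],[-0.238,0.415,0.5,0,50],[-0.238,0.415,0.5,0,50]]}}

```text
time_s: 9.95
tcp_pos: [0.5724, 0.0742, 0.1044]
eef_rot: [-179.9, -0.4, -170.9]
contact_force: [-0.4, 0.5, -1.4]
gripper_width: 0.0559
gripper_force: 25.0
```

```bash
python3 -c "
from h import *
go(*mx(.044,.015),.086,189.2);go(*mx(.044,.0355),.086,189.2);go(*mx(.008,.0355),.086,189.2)"
```

```text
at [0.5724 0.0742 0.1044] [-179.92   -0.44 -170.88] t 9.95 F [-0.4  0.5 -1.4] w 0.0559 -> [-0.0137  0.0146  0.0737] -0.0013
at [0.5724 0.0742 0.1044] [-179.92   -0.44 -170.88] t 9.95 F [-0.4  0.5 -1.4] w 0.0559 -> [-0.0136  0.0966  0.0735] -0.0013
at [0.5724 0.0742 0.1044] [-179.92   -0.44 -170.88] t 9.95 F [-0.4  0.5 -1.4] w 0.0559 -> [0.1304 0.0964 0.0747] -0.0013
```

Emit:
{"name": "step_arm", "arguments": {"plan": [[-0.014,0.01,0.04,0,50],[-0.014,0.01,0.073,0,50],[-0.014,0.01,0.073,0,50],[-0.014,0.05,0.073,0,50],[-0.014,0.096,0.073,0,50],[-0.014,0.096,0.073,0,50]]}}

```text
time_s: 10.45
tcp_pos: [0.5754, 0.1027, 0.0914]
eef_rot: [180.0, 0.1, -170.7]
contact_force: [1.4, 0.8, -1.1]
gripper_width: 0.0561
gripper_force: 25.0
```

```bash
python3 -c "
from h import *
go(*mx(.008,.0355),.086,189.2)
cap('wrist','w6.png')
cv2.imwrite('pics/w6b.png',cv2.resize(cv2.imread('pics/w6.png'),(800,600)))"
```

```text
at [0.5754 0.1027 0.0914] [ 1.7996e+02  1.0000e-01 -1.7073e+02] t 10.45 F [ 1.4  0.8 -1.1] w 0.0561 -> [ 0.161  -0.0136  0.0213] 0.0011
```

View pics/w6b.png

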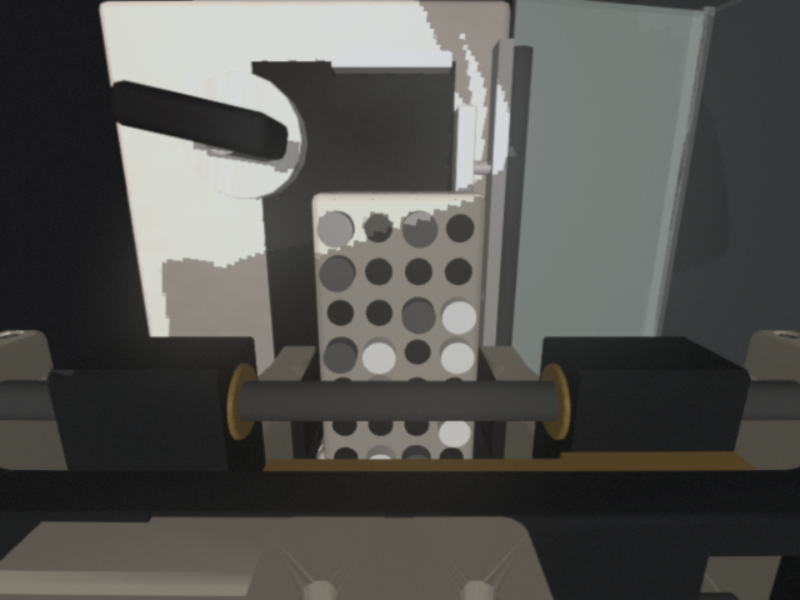

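The view shows the rack's top end corners at (313,195) and (483,195), the knob's bay-side end at (285,140), and the fence face at (455,150).

```bash
python3 - <<'E'
from h import *
w=lambda c:(c[0]*.8-.1,c[1]*.8-.1)
a=np.radians(YAW);Q=np.array([[np.cos(a),np.sin(a)],[-np.sin(a),np.cos(a)]])
def M(px,z): return (Q@(onz(ray('wrist',w(px)),z)[:2]-C)*1000).round(1)
print('rack',M((313,195),.112),M((483,195),.112))
print('fence',M((455,110),.054),M((455,185),.054),'lower',M((455,185),.04))
print('knob ends',M((287,140),.122),M((115,100),.122),'sides',M((265,117),.124),M((262,158),.124))
print('base -x edge',M((105,5),.04),M((508,5),.04),'-y edge',M((150,335),.04),M((130,180),.04))
print('stop inner',M((335,72),.04),M((450,72),.04),'disc',M((245,70),.054),M((245,197),.054),M((305,135),.054))
s=r.get_state();print('tcp',Q@(s['tcp_pos'][:2]-C))
E
```

```text
rack [-19.3  12.1] [-19.4  65.1]
fence [-53.2  62.6] [-22.6  63.7] lower [-22.6  65.5]
knob ends [-34.5   7.5] [-44.9 -39.2] sides [-40.2   2.4] [-29.6   0.7]
base -x edge [-97.3 -87.5] [-97.2  85.6] -y edge [ 52.7 -90.1] [-24.8 -88. ]
stop inner [-70.9  10.6] [-71.   61.6] disc [-68.4 -24.8] [-17.3 -29.3] [-43.1  -1.3]
tcp [0.04806521 0.03847151]
```

Emit:
{"name": "step_arm", "arguments": {"plan": [[0.04,0,0,0,50],[0.08,0,0,0,50],[0.12,0,0,0,50],[0.16,0,0,0,50],[0.16,0,0,0,50],[0.16,-0.008,0,0,50],[0.16,-0.012,0,0,50],[0.16,-0.014,0,0,50],[0.16,-0.014,0,0,50]]}}

```text
time_s: 11.25
tcp_pos: [0.5364, 0.0906, 0.0905]
eef_rot: [-180.0, 0.0, -170.8]
contact_force: [0.7, -0.6, -1.8]
gripper_width: 0.0557
gripper_force: 25.0
```

```bash
cat >> h.py <<'E'
def tm():
    a=np.radians(YAW);Q=np.array([[np.cos(a),np.sin(a)],[-np.sin(a),np.cos(a)]]);s=r.get_state()
    print('tcp mixer',(1000*(Q@(s['tcp_pos'][:2]-C))).round(1),'z',s['tcp_pos'][2].round(4),'F',s['contact_force'].round(1),'M',s['moment'].round(2))
E
python3 -c "
from h import *
tm();go(*mx(.0075,.0345),.067,189.2)"
```

```text
tcp mixer [ 7.8 33.3] z 0.0905 F [ 0.7 -0.6 -1.8] M [-0.08 -0.05 -0.  ]
at [0.5364 0.0906 0.0905] [-1.800e+02  1.000e-02 -1.708e+02] t 11.25 F [ 0.7 -0.6 -1.8] w 0.0557 -> [0.0013 0.0049 0.0941] -0.0
```

Emit:
{"name": "step_arm", "arguments": {"plan": [[0,0.004,0.03,0,50],[0,0.004,0.05,0,50],[0,0.004,0.07,0,50],[0,0.004,0.08,0,50],[0,0.004,0.085,0,50],[0,0.004,0.085,0,50]]}}

```text
time_s: 11.75
tcp_pos: [0.5357, 0.0915, 0.0687]
eef_rot: [-180.0, -0.1, -170.8]
contact_force: [-0.7, 0.7, -1.1]
gripper_width: 0.0555
gripper_force: 25.0
```

```bash
python3 -c "
from h import *
tm()"
```

```text
tcp mixer [ 7.2 34.3] z 0.0687 F [-0.7  0.7 -1.1] M [-0.07 -0.04 -0.03]
```

Emit:
{"name": "step_arm", "arguments": {"plan": [[0,0,0.005,0,50],[0,0,0.006,0,50],[0,0,0.006,0,66],[0,0,0.006,0,76],[0,0,0.006,0,76],[0,0,0.006,0,76],[0,0,0.006,0,76],[0,0,0.006,0,76]]}}

```text
time_s: 12.42
tcp_pos: [0.536, 0.0917, 0.0679]
eef_rot: [180.0, 0.0, -170.8]
contact_force: [0.8, 0.4, 0.3]
gripper_width: 0.0758
gripper_force: 0.0
```

```bash
python3 -c "
from h import *
tm();print(r.get_state()['gripper_width']);go(*mx(.0075,.027),.067,189.2)"
```

```text
tcp mixer [ 7.6 34.4] z 0.0679 F [0.8 0.4 0.3] M [ 0.02 -0.01  0.05]
0.07581300957902166
at [0.536  0.0917 0.0679] [ 1.8000e+02  1.0000e-02 -1.7079e+02] t 12.42 F [0.8 0.4 0.3] w 0.0758 -> [ 0.0003 -0.0298  0.0038] 0.0002
```

Emit:
{"name": "step_arm", "arguments": {"plan": [[0,-0.015,0.003,0,76],[0,-0.03,0,0,76],[0,-0.03,-0.07,0,76],[0,-0.03,-0.12,0,76],[0,-0.03,-0.132,0,76],[0,-0.03,-0.132,0,76],[0,-0.1,-0.134,0,76],[0,-0.2,-0.14,0,60],[0,-0.25,-0.3,0,50],[0,-0.25,-0.45,0,40],[0,-0.25,-0.5,0,36],[0,-0.25,-0.5,0,36]]}}

```text
time_s: 13.42
tcp_pos: [0.5479, 0.0299, 0.1962]
eef_rot: [180.0, 0.3, -170.8]
contact_force: [0.2, 0.4, -0.2]
gripper_width: 0.0486
gripper_force: 0.0
```

```bash
python3 -c "
from h import *
tm();go(*mx(-.04,-.017),.19,-93.4)
cap('top','t7.png');cap('scene','s7.png');cap('wrist','w7.png')
s=r.get_state();Rm=R.from_euler('xyz',s['eef_rot'],degrees=True).as_matrix()
for n in ('top','wrist'):
    im=cv2.cvtColor(cv2.imread('pics/'+n[0]+'7.png'),cv2.COLOR_BGR2GRAY)
    m=eyes.camera_model(n);T=m['world_to_cam'] if n=='top' else np.linalg.inv(np.block([[Rm,s['tcp_pos'][:,None]],[np.zeros((1,3)),1]])@m['hand_eye'])
    for P in ([-.06,.034],[.06,.034],[-.06,.006],[-.06,.062]):
        q=T@np.r_[mx(*P),.088,1];u=np.array([q[0],-q[1]])/-q[2];u*=1+m['k1']*u@u
        print(n,P,(K(m)*u+[m['cx'],m['cy']]).round())
"
```

```text
tcp mixer [  9.4 -28.4] z 0.1962 F [ 0.2  0.4 -0.2] M [-0.   -0.05  0.01]
at [0.5479 0.0299 0.1962] [ 179.96    0.34 -170.81] t 13.42 F [ 0.2  0.4 -0.2] w 0.0486 -> [0.1979 0.0457 0.0236] -1.2902
top [-0.06, 0.034] [275. 256.]
top [0.06, 0.034] [267. 214.]
top [-0.06, 0.006] [284. 254.]
top [-0.06, 0.062] [265. 258.]
wrist [-0.06, 0.034] [402. 154.]
wrist [0.06, 0.034] [393. 303.]
wrist [-0.06, 0.006] [364. 154.]
wrist [-0.06, 0.062] [439. 154.]
```

```bash
python3 -c "
import cv2
g=cv2.cvtColor(cv2.imread('pics/w7.png'),cv2.COLOR_BGR2GRAY)
print(g[130:182:2,385]);print(g[130:182:2,420]);
for rr in (162,166): print(rr,g[rr,335:465:3])"
```

```text
[220 218 214 214 214 173 119 118 118 119 118 174 206 211 211 211 210 209
 203 202 208 209 210 209 209 208]
[213 212 208 208 208 167  98  95  96  96  98 165 201 206 207 206 206 199
 184 186 201 206 206 206 206 206]
162 [255 255 255 255 156 146 138 136 166 166 196 224 201 162 160 160 194 210
 194 132 135 199 208 203 138 149 148 150 200 206 155 119 150 205 196 201
 144 172 204 202 119 117 166 195]
166 [255 247 249 242 179 139 136 134 165 165 186 204 161 160 159 157 158 206
 120 118 117 124 208 132 150 148 149 148 159 158 106 105 105 174 194 190
 145 180 205 196 120 116 180 195]
```

Emit:
{"name": "step_arm", "arguments": {"plan": [[0.05,0.01,0,-0.12,36],[0.1,0.03,0,-0.24,36],[0.15,0.045,0,-0.36,36],[0.198,0.045,0,-0.48,36],[0.198,0.045,0,-0.6,36],[0.198,0.045,0,-0.72,36],[0.198,0.045,0,-0.84,36],[0.198,0.045,0,-0.96,36],[0.198,0.045,0,-1,36],[0.198,0.045,0,-1,36]]}}

```text
time_s: 14.4
tcp_pos: [0.4944, 0.033, 0.1912]
eef_rot: [179.9, -0.1, -110.7]
contact_force: [0.4, -0.0, -0.1]
gripper_width: 0.0362
gripper_force: 0.0
```

```bash
python3 -c "
from h import *
tm();go(*mx(-.04,-.017),.103,-93.4)"
```

```text
tcp mixer [-42.9 -16.8] z 0.1912 F [ 0.4 -0.  -0.1] M [ 0.05  0.1  -0.06]
at [0.4944 0.033  0.1912] [ 1.7987e+02 -1.1000e-01 -1.1065e+02] t 14.4 F [ 0.4 -0.  -0.1] w 0.0362 -> [-0.0059 -0.011   0.3526] -0.2875
```

Emit:
{"name": "step_arm", "arguments": {"plan": [[-0.006,-0.011,0,-0.119,36],[-0.006,-0.011,0.03,-0.237,36],[-0.006,-0.011,0.1,-0.287,36],[-0.006,-0.011,0.2,-0.287,36],[-0.006,-0.011,0.28,-0.287,36],[-0.006,-0.011,0.33,-0.287,36],[-0.006,-0.011,0.346,-0.287,36],[-0.006,-0.011,0.346,-0.287,8],[-0.006,-0.011,0.346,-0.287,8],[-0.006,-0.011,0.346,-0.287,8],[-0.006,-0.011,0.346,-0.287,8],[-0.006,-0.011,0.346,-0.287,8]], "newtons": 50}}

```text
time_s: 15.4
tcp_pos: [0.4977, 0.0337, 0.107]
eef_rot: [180.0, 0.0, -93.6]
contact_force: [-4.8, 1.2, 3.4]
gripper_width: 0.0113
gripper_force: 50.0
```

```bash
python3 -c "
from h import *
tm();go(*mx(-.04,-.017),.103,-93.4);s=r.get_state();print(s['gripper_force'],s['joints'].round(1))"
```

```text
tcp mixer [-39.5 -16.7] z 0.107 F [-4.8  1.2  3.4] M [0.52 1.76 0.1 ]
at [0.4977 0.0337 0.107 ] [ 1.7996e+02  3.0000e-02 -9.3600e+01] t 15.4 F [-4.8  1.2  3.4] w 0.0113 -> [0.0018 0.0017 0.0159] -0.0033
49.99646186828613 [ 26.5  10.7 -30.4  -0.1 -48.9 -30. ]
```

Emit:
{"name": "step_arm", "arguments": {"plan": [[0,0,0,0.1,8],[0,0,0,0.2,8],[0,0,0,0.3,8],[0,0,0,0.4,8],[0,0,0,0.5,8],[0,0,0,0.6,8],[0,0,0,0.7,8],[0,0,0,0.8,8],[0,0,0,0.9,8],[0,0,0,1,8],[0,0,0,1,8]]}}

```text
time_s: 16.32
tcp_pos: [0.4994, 0.0327, 0.107]
eef_rot: [-179.9, 0.1, -153.9]
contact_force: [6.5, -8.3, -4.8]
gripper_width: 0.012
gripper_force: 50.0
```

```bash
python3 -c "
from h import *
tm();s=r.get_state();print(s['gripper_force'],s['joints'].round(1))"
```

```text
tcp mixer [-37.9 -18. ] z 0.107 F [ 6.5 -8.3 -4.8] M [-3.04 -2.31 -0.1 ]
50.01233696937561 [ 26.4  10.7 -30.4   0.1 -48.8 -90.4]
```

Emit:
{"name": "step_arm", "arguments": {"plan": [[-0.002,-0.005,0,0.1,8],[-0.002,-0.005,0,0.2,8],[-0.002,-0.005,0,0.3,8],[-0.002,-0.005,0,0.4,8],[-0.002,-0.005,0,0.5,8],[-0.002,-0.005,0,0.6,8],[-0.002,-0.005,0,0.7,8],[-0.002,-0.005,0,0.8,8],[-0.002,-0.005,0,0.9,8],[-0.002,-0.005,0,1,8],[-0.002,-0.005,0,1,8]]}}

```text
time_s: 17.23
tcp_pos: [0.4993, 0.0304, 0.107]
eef_rot: [-179.8, 0.1, 146.1]
contact_force: [3.2, -13.1, -1.3]
gripper_width: 0.0113
gripper_force: 50.0
```

```bash
python3 -c "
from h import *
tm();s=r.get_state();print(s['gripper_force'],s['joints'].round(1))"
```

```text
tcp mixer [-38.4 -20.2] z 0.107 F [  3.2 -13.1  -1.3] M [-5.08 -1.39  0.15]
50.002092719078064 [  26.2   10.8  -30.4    0.2  -48.9 -150.2]
```

Emit:
{"name": "step_arm", "arguments": {"plan": [[0,0,0,0.1,8],[0,0,0,0.2,8],[0,0,0,0.25,8],[0,0,0,0.25,8],[0,0,0,0.25,8]]}}

```text
time_s: 17.65
tcp_pos: [0.4989, 0.03, 0.1069]
eef_rot: [-179.8, 0.1, 131.4]
contact_force: [3.0, -15.4, 0.1]
gripper_width: 0.0119
gripper_force: 50.0
```

```bash
python3 -c "
from h import *
tm();s=r.get_state();print(s['gripper_force'],s['joints'].round(1))"
```

```text
tcp mixer [-38.8 -20.6] z 0.1069 F [  3.  -15.4   0.1] M [-5.67 -1.15  0.17]
50.01288414001465 [  26.1   10.8  -30.4    0.2  -48.9 -164.9]
```

Emit:
{"name": "step_arm", "arguments": {"plan": [[0,0,0,0,26],[0,0,0,0,30],[0,0,0,0,30],[0,0,0,0,30],[0,0,-0.08,0,30],[0,0,-0.2,0,30],[0,0,-0.35,0,30],[0,0,-0.5,0,30],[0,0,-0.6,0,30],[0,0,-0.6,0,30]]}}

```text
time_s: 18.48
tcp_pos: [0.5022, 0.0336, 0.2627]
eef_rot: [179.5, 0.2, 131.5]
contact_force: [0.6, -0.2, 0.4]
gripper_width: 0.0297
gripper_force: 0.0
```

```bash
python3 -c "
from h import *
tm();go(*mx(-.04,-.25),.3)"
```

```text
tcp mixer [-35.  -17.5] z 0.2627 F [ 0.6 -0.2  0.4] M [-0.05 -0.18 -0.02]
at [0.5022 0.0336 0.2627] [179.48   0.25 131.5 ] t 18.48 F [ 0.6 -0.2  0.4] w 0.0297 -> [-0.7762 -0.5124 -0.1504] 0.0
```

Emit:
{"name": "step_arm", "arguments": {"plan": [[-0.2,-0.13,-0.15,0,30],[-0.5,-0.33,-0.15,0,30],[-0.776,-0.51,-0.15,0,30],[-0.776,-0.51,-0.15,0,30],[-0.776,-0.51,-0.15,0,30],[-0.776,-0.51,-0.15,0,30],[-0.776,-0.51,-0.15,0,30],[-0.776,-0.51,-0.15,0,30],[-0.776,-0.51,-0.15,0,30]]}}

```text
time_s: 19.23
tcp_pos: [0.532, -0.1969, 0.2935]
eef_rot: [180.0, -0.0, 131.4]
contact_force: [-0.5, 0.6, 0.1]
gripper_width: 0.0298
gripper_force: 0.0
```

```bash
python3 - <<'E'
from h import *
tm()
ims={n:cap(n,n+'9.png') for n in('top','scene')}
a=np.radians(YAW);ca,sa=np.cos(a),np.sin(a)
def rect(n,z,x0,x1,y0,y1):
    m=eyes.camera_model(n);f=K(m)
    xs=np.arange(x0,x1,.001);ys=np.arange(y0,y1,.001);X,Y=np.meshgrid(xs,ys)
    W=np.stack([C[0]+ca*X-sa*Y,C[1]+sa*X+ca*Y,0*X+z,0*X+1],-1)@m['world_to_cam'].T
    u=-W[...,0]/W[...,2];v=W[...,1]/W[...,2];k=1+m['k1']*(u*u+v*v)
    return cv2.remap(cv2.cvtColor(ims[n],cv2.COLOR_RGB2GRAY),(f*u*k+m['cx']).astype('f4'),(f*v*k+m['cy']).astype('f4'),1)
for n in ims:
    g=rect(n,.088,-.08,.08,-.06,.1)
    print(n,'y profile -20..90 (mean x -20..50):',g[40:150:3,60:130].mean(1).astype(int))
    print(n,'x profile -80..80 at y 25..50:',g[85:110,::4].mean(0).astype(int))
k=rect('top',.124,-.08,0,-.06,.03);ys,xs=np.where((k<80)&(np.hypot(*np.meshgrid(np.arange(-.08,0,.001)+.04,np.arange(-.06,.03,.001)+.017))<.026)[:k.shape[0],:k.shape[1]])
p=np.c_[xs,ys]-np.c_[xs,ys].mean(0);w,v=np.linalg.eigh(p.T@p);print(len(p),'knob dir deg vs mixer x',np.degrees(np.arctan2(*v[::-1,1])),w)
E
```

```text
tcp mixer [ -42.4 -249.8] z 0.2935 F [-0.5  0.6  0.1] M [-0.12 -0.02 -0.01]
top y profile -20..90 (mean x -20..50): [137 138 137 138 137 137 136 136 136 134 132 128 125 122 118 108  88  88
 170 187 201 220 193 168 176 216 237 222 220 239 253 252 234 247 250 149
 155]
top x profile -80..80 at y 25..50: [129 131 123  94  92  90 122 151 150 141 158 174 138 140 184 153 140 170
 191 181 180 206 186 177 195 202 141 149 202 156  69  80  90  96 102 108
 115 119 124 127]
scene y profile -20..90 (mean x -20..50): [161 167 181 187 182 176 175 175 175 175 181 205 234 244 232 219 227 238
 238 236 243 250 244 226 218 227 233 232 234 241 238 220 198 188 185 185
 185]
scene x profile -80..80 at y 25..50: [ 86  86  87  92 139 211 246 239 217 219 234 223 216 242 248 227 226 239
 234 226 243 251 238 236 250 241 226 245 252 237 229 237 222 211 242 254
 239 197 183 183]
0 knob dir deg vs mixer x 90.0 [0. 0.]<stdin>:16: RuntimeWarning: Mean of empty slice.
  ret = um.true_divide(
```

Emit:
{"name": "step_arm", "arguments": {"plan": [[-0.4,-0.5,0,0,30],[-0.8,-0.95,0,0,30],[-0.8,-0.95,0,0,30],[-0.8,-0.95,0,0,30],[-0.8,-0.95,0,0,30],[-0.8,-0.95,0,0,30],[-0.8,-0.95,0,0,30],[-0.8,-0.95,0,0,30],[-0.8,-0.95,0,0,30],[-0.8,-0.95,0,0,30]]}}

```text
time_s: 20.17
tcp_pos: [0.4866, -0.5041, 0.2931]
eef_rot: [-180.0, -0.1, 131.4]
contact_force: [0.4, 0.1, 0.7]
gripper_width: 0.0302
gripper_force: 0.0
```

```bash
python3 - <<'E'
from h import *
a=np.radians(YAW);ca,sa=np.cos(a),np.sin(a)
tm();im=cap('top','top10.png');im0=cv2.imread('pics/t2.png')[:,:,::-1]
def rect(im,z,x0,x1,y0,y1):
    m=eyes.camera_model('top');f=K(m);X,Y=np.meshgrid(np.arange(x0,x1,.001),np.arange(y0,y1,.001))
    W=np.stack([C[0]+ca*X-sa*Y,C[1]+sa*X+ca*Y,0*X+z,0*X+1],-1)@m['world_to_cam'].T
    u=-W[...,0]/W[...,2];v=W[...,1]/W[...,2];k=1+m['k1']*(u*u+v*v)
    return cv2.remap(cv2.cvtColor(np.ascontiguousarray(im),cv2.COLOR_RGB2GRAY),(f*u*k+m['cx']).astype('f4'),(f*v*k+m['cy']).astype('f4'),1)
g=rect(im,.088,-.08,.08,-.06,.1)
print('y -20..90:',g[40:150:2,70:130].mean(1).astype(int));print('x:',g[90:115,::4].mean(0).astype(int))
for i in (im0,im):
    k=rect(i,.124,-.075,0,-.055,.02);print((k[::5,::5]<75).astype(int))
g0=rect(im0,.2,-.1,.1,.08,.25);g1=rect(im,.2,-.1,.1,.08,.25);print('hood diff',np.abs(g0.astype(int)-g1).mean(),g1.mean())
E
```

```text
tcp mixer [-136.4 -545.8] z 0.2931 F [0.4 0.1 0.7] M [-0.04 -0.1  -0.04]
y -20..90: [ 60  62  62  62  62  62  62  62  61  62  62  62  63  62  44  26  30  78
 179 247 220 192 179 190 225 249 245 238 231 233 242 249 248 221 187 184
 196 228 244 244 224 211 213 225 247 253 250 252 231 232 254 250 186 133
 154]
x: [248 253 213  52  58  66 145 255 224 192 234 246 170 175 255 217 193 228
 251 217 217 255 222 194 242 252 166 169 254 234 242 249 224 200 209 248
 239 255 255 255]
[[0 0 0 0 0 0 0 0 0 0 0 0 0 0 0]
 [0 0 0 0 0 0 0 0 0 0 0 0 0 0 0]
 [0 0 0 0 0 0 0 0 0 0 0 0 0 0 0]
 [0 0 0 0 0 0 0 0 0 0 0 0 0 0 0]
 [0 0 0 0 0 0 1 1 0 0 0 0 0 0 0]
 [0 0 0 0 0 0 1 1 0 0 0 0 0 0 0]
 [1 0 0 0 0 0 1 1 0 0 0 1 1 1 1]
 [1 0 0 0 0 0 1 1 0 0 0 1 1 1 1]
 [1 1 0 0 0 0 1 0 1 0 1 1 1 1 1]
 [1 1 1 0 0 0 0 1 1 1 1 1 1 1 1]
 [1 1 1 1 0 0 0 1 1 1 1 1 1 1 1]
 [1 1 1 1 1 1 1 1 1 1 1 1 1 1 1]
 [1 1 1 1 1 1 1 1 1 1 1 1 1 1 1]
 [0 1 1 1 1 1 1 1 1 1 1 1 1 1 1]
 [0 1 1 1 1 1 1 1 1 1 1 1 1 1 1]]
[[0 0 0 0 0 0 0 0 0 0 0 0 0 0 0]
 [0 0 0 0 0 0 0 0 0 0 0 0 0 0 0]
 [0 0 0 0 0 0 0 0 0 0 0 0 0 0 0]
 [0 0 0 0 0 0 0 0 0 0 0 0 0 0 0]
 [0 0 0 0 0 0 0 0 1 1 0 0 0 0 0]
 [0 0 0 0 0 0 0 1 1 1 0 0 0 0 0]
 [1 0 0 0 0 0 0 1 1 1 1 1 1 1 1]
 [0 0 0 0 0 0 1 1 1 0 1 1 1 1 1]
 [0 0 0 0 0 1 1 1 0 0 0 1 1 1 1]
 [0 0 0 0 0 1 1 0 0 0 0 1 1 1 1]
 [0 0 0 0 0 1 1 0 0 0 1 1 1 1 1]
 [1 0 0 0 0 0 0 0 0 0 1 1 1 1 1]
 [1 0 0 0 0 0 0 0 0 1 1 1 1 1 1]
 [0 1 0 0 0 0 0 1 1 1 1 1 1 1 1]
 [0 1 1 0 0 0 0 0 0 0 0 0 0 0 0]]
hood diff 46.314323529411766 176.14623529411764
```

```bash
python3 - <<'E'
from h import *
a=cv2.imread('pics/s5.png')[143:190,375:440].astype(int);b=cap('scene','s11.png')[143:190,375:440,::-1].astype(int)
d=np.abs(a-b).mean();print('hood diff',d)
if d<12: print(workorder.close_job())
E
```

```text
hood diff 2.2782324058919805
the job is handed in; nothing more can be done
None
```

The job is handed in: the hood is fully open, and the rack stands in the bay, clamped by the eccentric at about 2.6 rad, which should push the fence back about 7 mm. The angle is from the last top image; the fence push is worked out from it, not measured, and no verdict came back.

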